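# Gauge the sampling cups and nest the good one

## Task

Two steel sampling cups on the two round mats beside the slot gauge wait for inspection. Take them one at a time: lower the cup upright between the jaws of the gauge until it stops; if its collar passes the upper (go) gap and stops at the narrower (no-go) step, nest it upright in the cup standing on the stack mat, but if it already stops at the mouth, or goes right down to the base, stand it upright in the grey reject tray. Finish with the first cup before you move the second, and leave the third cup in the fenced hold corner, and the other things on the bench, where they are.

Things in the scene. Friction and masses are not known exactly. Their poses are not given: they have to be found in the camera images.
- cup_1: steel sampling cup, 85 mm tall, 0.15-0.23 kg, open-topped, upright. Origin: centre of underside, z up. Tapered body 33 mm across at the foot, 49 mm at height 60 mm; above that to the rim a straight collar, flat below, bore 50 mm, outside 60 mm if good, 53 or 67 mm if bad (the name does not tell which; all look much alike). Best gripped from above, across the top 16 mm of the collar
- cup_2: steel sampling cup, 85 mm tall, 0.15-0.23 kg, open-topped, upright. Origin: centre of underside, z up. Tapered body 33 mm across at the foot, 49 mm at height 60 mm; above that to the rim a straight collar, flat below, bore 50 mm, outside 60 mm if good, 53 or 67 mm if bad (the name does not tell which; all look much alike). Best gripped from above, across the top 16 mm of the collar
- cup_3: steel sampling cup, 85 mm tall, 0.15-0.23 kg, open-topped, upright. Origin: centre of underside, z up. Tapered body 33 mm across at the foot, 49 mm at height 60 mm; above that to the rim a straight collar, flat below, bore 50 mm, outside 60 mm if good, 53 or 67 mm if bad (the name does not tell which; all look much alike). Best gripped from above, across the top 16 mm of the collar
- gauge: fixed steel slot gauge: base plate 90 x 120 x 8 mm, two upright jaws at +y and -y, 119 mm tall in all. Origin: bench level, mid-slot, z up. The slot runs along x (60 mm long, open at both ends and the top; let the fingers straddle the cup along x; over 1 mm off-centre in y a cup held fast catches; let go, it settles). A cup's underside stops at about 51 mm height if too big, 27 mm if good, 8 mm (base plate) if too small
- gauge_go (a point): middle of the mouth of the upper (go) gap, 108 mm above the bench: the gap is 63.5 mm from here down to 90 mm height; above it a 60-degree lead-in widens to 76 mm at the jaws' tops (119 mm)
- gauge_nogo (a point): middle of the no-go step, 84 mm above the bench: a 60-degree step narrows the gap from 63.5 mm (at 90 mm height) to the no-go gap of 56.5 mm, which runs from here down to the base plate
- mat_a: round black rubber mat, 90 mm across, 2 mm thick, fixed; a cup to be inspected stands on it. Origin: centre of its underside
- mat_b: the other such mat, with the other cup to be inspected
- hold: fixed hold corner: a round black mat 90 mm across, 2 mm thick, within a three-sided aluminium fence 18 mm high, open to its -x; the cup standing in it is not to be touched. Origin: centre of the mat's underside
- stack_mat: round black rubber mat, 90 mm across, 2 mm thick, fixed, on which the stack begins. Origin: centre of its underside
- stack_cup: a good cup (85 mm tall, collar 60 mm outside, bore 50 mm, same shape as the others), loose, standing upright on the stack mat: the bottom of the stack. Origin: centre of its underside, z up. A cup nested in it rests with its collar on this cup's rim, 25 mm higher, with about 1 mm play
- tray: reject tray, fixed open grey plastic box 130 x 130 mm, 35 mm high, walls 4 mm, floor 4 mm thick. Origin: centre of its underside, z up, sides along x and y
- driver: screwdriver, 160 mm, lying on the bench; leave alone. Origin: its middle, underside
- spanner: wrench, 150 mm, lying on the bench; leave alone. Origin: its middle, underside
- bottle: white plastic bottle, 60 mm across, 130 mm tall; leave alone. Origin: centre of its underside
- dish: round glass dish, 80 mm across, 18 mm high; leave alone. Origin: centre of its underside
- weight: brass calibration weight with a knob, 36 mm across, 54 mm tall; leave alone. Origin: centre of its underside
- black_case: flat black instrument case, 100 x 150 x 28 mm, lying at the back; leave alone. Origin: centre of its underside
- black_case_2: flat black instrument case, 95 x 145 x 26 mm, lying on the first; leave alone. Origin: centre of its underside
Mind the look-alikes: they are no part of the job. Leave any blue look-alike of the cup_2 alone.

How it is judged (in metres and radians):
On the way, in this order (a step that is already met when the one before it is completed fails the run):
1. the first cup is tried in the gauge, upright, down to where it stops, the others not yet moved ((((x of cup_1 in the frame of gauge between -0.025 and 0.025 m and y of cup_1 in the frame of gauge between -0.01 and 0.01 m and z of cup_1 in the frame of gauge between -0.01 and 0.016 m and angle between cup_1's own z axis and vertical below 0.3 rad and contact force between cup_1 and gauge above 0.3 N) and distance of each of cup_2, cup_3 from where it was at the start of the episode below 0.03 m) or ((x of cup_2 in the frame of gauge between -0.025 and 0.025 m and y of cup_2 in the frame of gauge between -0.01 and 0.01 m and z of cup_2 in the frame of gauge between 0.018 and 0.036 m and angle between cup_2's own z axis and vertical below 0.3 rad and contact force between cup_2 and gauge above 0.3 N) and distance of each of cup_1, cup_3 from where it was at the start of the episode below 0.03 m) or ((x of cup_3 in the frame of gauge between -0.025 and 0.025 m and y of cup_3 in the frame of gauge between -0.01 and 0.01 m and z of cup_3 in the frame of gauge between 0.04 and 0.06 m and angle between cup_3's own z axis and vertical below 0.3 rad and contact force between cup_3 and gauge above 0.3 N) and distance of each of cup_1, cup_2 from where it was at the start of the episode below 0.03 m))), for 0.2 s.
2. the first cup is in its right place (good: nested in the stack cup; bad: upright on the tray's floor), the others not yet moved ((((x of cup_1 in the frame of tray between -0.055 and 0.055 m and y of cup_1 in the frame of tray between -0.055 and 0.055 m and z of cup_1 in the frame of tray below 0.012 m and angle between cup_1's own z axis and vertical below 0.1 rad) and linear speed of cup_1 below 0.02 m/s and distance of each of cup_2, cup_3 from where it was at the start of the episode below 0.03 m) or ((horizontal distance between cup_2 and stack_cup below 0.004 m and z of cup_2 in the frame of stack_cup between 0.02 and 0.028 m and angle between cup_2's own z axis and vertical below 0.06 rad) and linear speed of cup_2 below 0.02 m/s and distance of each of cup_1, cup_3 from where it was at the start of the episode below 0.03 m) or ((x of cup_3 in the frame of tray between -0.055 and 0.055 m and y of cup_3 in the frame of tray between -0.055 and 0.055 m and z of cup_3 in the frame of tray below 0.012 m and angle between cup_3's own z axis and vertical below 0.1 rad) and linear speed of cup_3 below 0.02 m/s and distance of each of cup_1, cup_2 from where it was at the start of the episode below 0.03 m))), for 0.2 s.
3. the second cup is tried in the gauge, upright, down to where it stops, with the first in its place ((((x of cup_1 in the frame of gauge between -0.025 and 0.025 m and y of cup_1 in the frame of gauge between -0.01 and 0.01 m and z of cup_1 in the frame of gauge between -0.01 and 0.016 m and angle between cup_1's own z axis and vertical below 0.3 rad and contact force between cup_1 and gauge above 0.3 N) and (horizontal distance between cup_2 and stack_cup below 0.004 m and z of cup_2 in the frame of stack_cup between 0.02 and 0.028 m and angle between cup_2's own z axis and vertical below 0.06 rad) and horizontal distance between cup_3 and hold below 0.03 m) or ((x of cup_1 in the frame of gauge between -0.025 and 0.025 m and y of cup_1 in the frame of gauge between -0.01 and 0.01 m and z of cup_1 in the frame of gauge between -0.01 and 0.016 m and angle between cup_1's own z axis and vertical below 0.3 rad and contact force between cup_1 and gauge above 0.3 N) and (x of cup_3 in the frame of tray between -0.055 and 0.055 m and y of cup_3 in the frame of tray between -0.055 and 0.055 m and z of cup_3 in the frame of tray below 0.012 m and angle between cup_3's own z axis and vertical below 0.1 rad) and horizontal distance between cup_2 and hold below 0.03 m) or ((x of cup_2 in the frame of gauge between -0.025 and 0.025 m and y of cup_2 in the frame of gauge between -0.01 and 0.01 m and z of cup_2 in the frame of gauge between 0.018 and 0.036 m and angle between cup_2's own z axis and vertical below 0.3 rad and contact force between cup_2 and gauge above 0.3 N) and (x of cup_1 in the frame of tray between -0.055 and 0.055 m and y of cup_1 in the frame of tray between -0.055 and 0.055 m and z of cup_1 in the frame of tray below 0.012 m and angle between cup_1's own z axis and vertical below 0.1 rad) and horizontal distance between cup_3 and hold below 0.03 m) or ((x of cup_2 in the frame of gauge between -0.025 and 0.025 m and y of cup_2 in the frame of gauge between -0.01 and 0.01 m and z of cup_2 in the frame of gauge between 0.018 and 0.036 m and angle between cup_2's own z axis and vertical below 0.3 rad and contact force between cup_2 and gauge above 0.3 N) and (x of cup_3 in the frame of tray between -0.055 and 0.055 m and y of cup_3 in the frame of tray between -0.055 and 0.055 m and z of cup_3 in the frame of tray below 0.012 m and angle between cup_3's own z axis and vertical below 0.1 rad) and horizontal distance between cup_1 and hold below 0.03 m) or ((x of cup_3 in the frame of gauge between -0.025 and 0.025 m and y of cup_3 in the frame of gauge between -0.01 and 0.01 m and z of cup_3 in the frame of gauge between 0.04 and 0.06 m and angle between cup_3's own z axis and vertical below 0.3 rad and contact force between cup_3 and gauge above 0.3 N) and (x of cup_1 in the frame of tray between -0.055 and 0.055 m and y of cup_1 in the frame of tray between -0.055 and 0.055 m and z of cup_1 in the frame of tray below 0.012 m and angle between cup_1's own z axis and vertical below 0.1 rad) and horizontal distance between cup_2 and hold below 0.03 m) or ((x of cup_3 in the frame of gauge between -0.025 and 0.025 m and y of cup_3 in the frame of gauge between -0.01 and 0.01 m and z of cup_3 in the frame of gauge between 0.04 and 0.06 m and angle between cup_3's own z axis and vertical below 0.3 rad and contact force between cup_3 and gauge above 0.3 N) and (horizontal distance between cup_2 and stack_cup below 0.004 m and z of cup_2 in the frame of stack_cup between 0.02 and 0.028 m and angle between cup_2's own z axis and vertical below 0.06 rad) and horizontal distance between cup_1 and hold below 0.03 m))), for 0.2 s.
At the end, for the whole second after the job is handed in: The good cup is nested in the stack cup (axes within 4 mm, 20-28 mm higher, tilt under 0.06 rad), itself upright within 30 mm of its mat's centre; the bad cup stands upright on the tray floor; the third cup within 30 mm of the hold mat's centre; all upright (0.1 rad) and at rest (horizontal distance between cup_2 and stack_cup below 0.004 m and z of cup_2 in the frame of stack_cup between 0.02 and 0.028 m and angle between each of cup_2, stack_cup's own z axis and vertical below 0.06 rad and (((x of cup_1 in the frame of tray between -0.055 and 0.055 m and y of cup_1 in the frame of tray between -0.055 and 0.055 m and z of cup_1 in the frame of tray below 0.012 m and angle between cup_1's own z axis and vertical below 0.1 rad) and horizontal distance between cup_3 and hold below 0.03 m) or ((x of cup_3 in the frame of tray between -0.055 and 0.055 m and y of cup_3 in the frame of tray between -0.055 and 0.055 m and z of cup_3 in the frame of tray below 0.012 m and angle between cup_3's own z axis and vertical below 0.1 rad) and horizontal distance between cup_1 and hold below 0.03 m)) and horizontal distance between stack_cup and stack_mat below 0.03 m and angle between each of cup_1, cup_3's own z axis and vertical below 0.1 rad and linear speed of each of cup_1, cup_2, cup_3, stack_cup below 0.02 m/s); the robot touches nothing.
It fails at once if the cup in the hold corner is taken out or pushed off its mat (not (horizontal distance between any of cup_1, cup_2, cup_3 and hold below 0.03 m)).
It fails at once if the bench clutter is disturbed (a thing moved by more than 40 mm) (distance of any of driver, spanner, bottle, dish, weight, black_case, black_case_2 from where it was at the start of the episode above 0.04 m).
It also fails if it takes over 72 s, if anything falls off the work surface, if the arm or the gripper's body presses on something with over 40 N, if the wrist force passes 120 N, or if a joint passes its speed limit or range.

## Robot

A 7-joint arm with a two-finger parallel gripper is mounted at the origin on the work surface. World frame = base frame: x ahead of the robot, y to its left, z up, the work surface at z = 0. Lengths are in mm, angles in rad, forces in N, time in s.
With the tool pointing down it reaches from about 425 to 950 mm from the base axis. Payload 4.7 kg.
Tool frame: the origin (TCP) lies at the very end of the fingers, on their centre line; the grasp point (between the pads) lies 19 mm behind it; z points along the fingers, y is the line along which they close (so a half turn about z gives the same grasp; the last joint's range is limited). The gripper opens to 87 mm and grips with 3 to 60 N. Pads are 19 mm wide; open, the fingers measure 117 mm over their backs; the gripper's body (75 mm by 190 mm) begins 51 mm behind the grasp point.
Start: joints at [-1.207, 0.469, -0.049, 1.532, 0.024, 1.141, -0.082], TCP at [258.336, 623.628, 222.573] pointing down, gripper open.
Joint ranges: [-2.59, 2.59], [-0.33, 1.99], [-1.39, 1.29], [0.1, 2.45], [-1.04, 4.18], [0.21, 1.99], [-2.66, 2.66]. Speed limits (rad/s): [2.57, 2.57, 3.14, 3.14, 3.14, 3.14, 3.14].

## Interface

Orientations are given as a unit quaternion [x, y, z, w].
In Python, from workcell import sensors, viewer, bot gives the robot as it stands.
- The arm moves only by the tool servo_tool, never from a script. Its argument "commands" is a list of rows, each a list of 3 entries, a list of its own where there are three numbers: the shift along the tool's x, y, z in cm, then the turn about the tool's z in rad, then the gripper command: -1 is fully open, 1 is shut, values between are in proportion. A call has 1 to 12 rows; each row is the pose to reach, as a shift and turn from the pose commanded when the call began, along the tool's axes at that moment; what a row does not reach only later rows make up. A row lasts 1/8 s, in which the tool goes at most 62.5 mm and 10.7 degrees, less where a joint would pass 70% of its speed; a pose out of reach is approached as far as the arm can. A call with a gripper value outside its range is refused whole. The fingers move at their own pace and stop on an object; "squeeze" is the grip in N (left out, the last holds). Time passes only in rows, so rows that repeat a pose let the fingers close. It gives the time, the measured TCP pose, the force, the opening and the grip force at its end, in the units of the state.
- sensors.state(): the state, without advancing time (a new reading comes with each control period).
- viewer.read_camera(name): name is "scene" or "top"; returns a dict with "img" (480x640x3 uint8, blue, green, red), "K" (3x3 intrinsics, pixels), "pose" (4x4, takes a point from camera to world coordinates). Camera axes: x right, y up, looking along -z (the intrinsics and any distortion apply to the point x, -y, -z); pixel columns grow to the right and rows downward; lengths in mm; the calibration is good to about 2 mm. A picture is of the moment at which its call begins. There is no depth.
- bot.hand_in(): hands the job in; it is judged then, once.
The state is a dict: "t": time; "joint_pos": joint angles; "dq": joint speeds; "tau": joint torques, N m; "eef_pos": TCP position; "orientation": TCP orientation; "contact_force": force on the tool from outside, world axes, zero at the start; "moment": the same for the moment, N m; "opening": finger opening in mm; "grip_force": force on a finger pad.
Only numpy, scipy, OpenCV 4.12 (cv2) and the standard library are available. Lean on these libraries where they do the work, as an engineer would, in place of code of your own. Each camera call takes 0.05 s, during which the arm holds its last target. There are 200 camera calls.

## Working session

There is one attempt and no reset: what is moved stays moved. The work goes in short steps, Python scripts to look and compute and a tool call to move; the robot and the scene stay as the last step left them, time stands still between calls to the robot, and variables do not carry over. Pictures are saved under pics/ and viewed, at most 10 in all, crops included, and the job is handed in when it is done.

Besides the shell and the picture viewer there is one more tool, called in YAML: its name, and indented under it one key for each argument. servo_tool: Moves the arm, as the interface text tells. Its arguments: {"type":"object","properties":{"commands":{"type":"array","items":{"type":"array"}},"squeeze":{"type":"number"}},"required":["commands"]}

```bash
mkdir -p pics; ls; python3 - <<'E'
from workcell import sensors, viewer, bot
import cv2,numpy as np
np.set_printoptions(precision=4,suppress=True)
print(sensors.state())
for n in("scene","top"):
    c=viewer.read_camera(n);print(n,[k for k in c],c["K"],c["pose"]);cv2.imwrite(f"pics/{n}0.png",c["img"])
E
```

```text
pics
{'t': 0.0, 'joint_pos': array([-1.2069,  0.4694, -0.0486,  1.5337,  0.0241,  1.141 , -0.0823]), 'dq': array([ 0.0002,  0.0011, -0.0004, -0.0003,  0.0013, -0.0005, -0.    ]), 'tau': array([  0.0005, -50.7977,  -0.0802, -23.6163,  -0.0613,   0.0379,
         0.0002]), 'eef_pos': array([258.1341, 623.0397, 221.4987]), 'orientation': array([ 0.1951,  0.9808, -0.001 , -0.0002]), 'contact_force': array([ 0.7179, -0.5537,  0.2371]), 'moment': array([0.0101, 0.0339, 0.0067]), 'grip_force': 0.0, 'opening': 87.0741330190644}
scene ['img', 'K', 'pose'] [[470.0213   0.     325.6155]
 [  0.     470.0213 232.9811]
 [  0.       0.       1.    ]] [[  -0.6822   -0.4249    0.595  1119.9349]
 [   0.7312   -0.3912    0.5589  613.4489]
 [  -0.0047    0.8163    0.5776  656.6237]
 [   0.        0.        0.        1.    ]]
top ['img', 'K', 'pose'] [[485.5823   0.     320.9066]
 [  0.     485.5823 235.9801]
 [  0.       0.       1.    ]] [[   0.015     0.9917   -0.1277  422.731 ]
 [  -0.9998    0.0162    0.0084   62.6903]
 [   0.0104    0.1276    0.9918 1219.6847]
 [   0.        0.        0.        1.    ]]
```

View pics/top0.png

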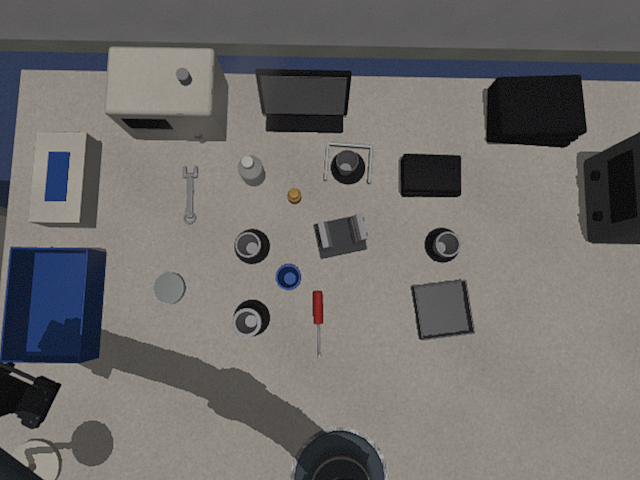

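View pics/scene0.png

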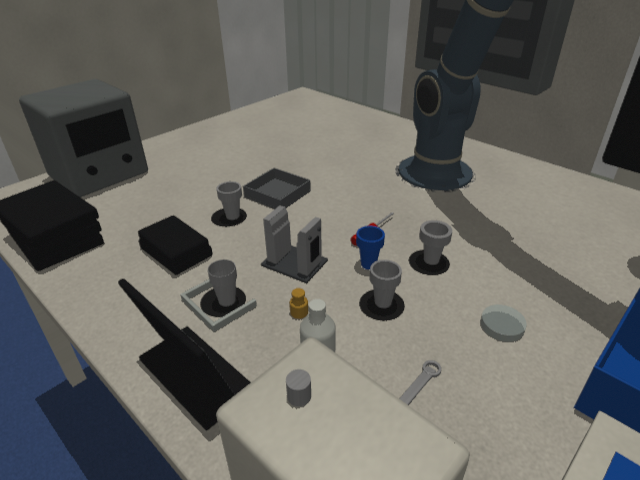

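The top view shows cups at about A (250,246), B (250,320) and C (443,244). The hold cup is at (347,165), the gauge at (341,236), the tray at (442,309), and a blue decoy at (288,277). I'll magnify the cups to compare collars and sort out which one is the stack cup.

```bash
cat > h.py <<'E'
import cv2,numpy as np
from workcell import sensors,viewer,bot
np.set_printoptions(precision=2,suppress=True)
def ray(c,u,v,z):
    P=c["pose"];d=P[:3,:3]@np.array([(u-c["K"][0,2])/c["K"][0,0],-(v-c["K"][1,2])/c["K"][1,1],-1])
    return P[:3,3]+d*(z-P[2,3])/d[2]
def proj(c,p):
    P=c["pose"];q=P[:3,:3].T@(np.asarray(p,float)-P[:3,3]);k=c["K"]
    return np.array([k[0,0]*q[0]/-q[2]+k[0,2],-k[1,1]*q[1]/-q[2]+k[1,2]])
E
python3 - <<'E'
from h import *
c=viewer.read_camera("top");s=viewer.read_camera("scene")
T={'A':(250,246),'B':(250,320),'C':(443,244),'H':(347,165),'gauge':(341,236)}
tiles=[]
for k,(u,v) in T.items():
    if k=='gauge': h=30
    else:h=25
    a=cv2.resize(c["img"][v-h:v+h,u-h:u+h],(250,250),interpolation=cv2.INTER_CUBIC);tiles.append(a)
    print(k,ray(c,u,v,85))
S={'A':(385,285),'B':(434,242),'C':(230,205),'H':(222,285)}
t2=[cv2.resize(s["img"][v-36:v+36,u-36:u+36],(250,250),interpolation=cv2.INTER_CUBIC) for u,v in S.values()]
t2.append(cv2.resize(s["img"][200:285,255:340],(250,250)))
im=np.vstack([np.hstack(tiles),np.hstack(t2)]);im=cv2.convertScaleAbs(im,alpha=1.6)
cv2.imwrite("pics/z.png",cv2.resize(im,(800,320)))
cv2.imwrite("pics/top_raw.png",c["img"]);cv2.imwrite("pics/scene_raw.png",s["img"])
E
```

```text
A [542.47 219.08  85.  ]
B [371.28 213.32  85.  ]
C [ 554.53 -235.     85.  ]
H [741.84  -7.03  85.  ]
gauge [569.61   5.72  85.  ]
```

View pics/z.png

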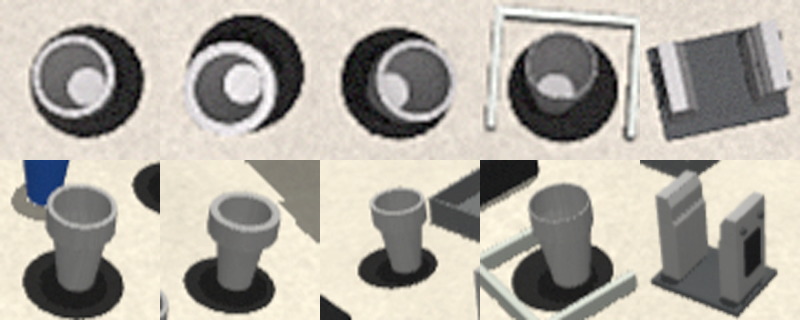

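The crops suggest B has a thick collar (likely 67), H a thin one (53), and A and C about 60. B is therefore a cup to inspect, and A beside it is the other. C, by the tray, is the stack cup. Next I'll fit circles and get a closer look at the gauge.

```bash
cat >> h.py <<'E'
def fit(c,x0,y0,z,R,rng=14,sign=1,d=2.0,cap=40):
    g=cv2.GaussianBlur(cv2.cvtColor(c["img"],6),(0,0),0.7).astype(np.float32)
    t=np.linspace(0,2*np.pi,90,endpoint=False)
    def samp(x,y,r):
        p=np.array([proj(c,(x+r*np.cos(a),y+r*np.sin(a),z)) for a in t],np.float32)
        return cv2.remap(g,p[:,:1],p[:,1:],1).ravel()
    def sc(x,y): return np.clip(sign*(samp(x,y,R+d)-samp(x,y,R-d)),-cap,cap).mean()
    b=(x0,y0)
    for st,n in((3,int(rng/3)),(1,3),(.4,3)):
        b=max(((b[0]+i*st,b[1]+j*st) for i in range(-n,n+1) for j in range(-n,n+1)),key=lambda q:sc(*q))
    return np.array(b),sc(*b)
E
python3 - <<'E'
from h import *
C={n:dict(viewer.read_camera(n)) for n in("top","scene")}
G={'A':(542,219),'B':(371,213),'C':(554,-235),'H':(742,-7)}
for k,p in G.items():
    for n in C:
        best=fit(C[n],*p,87,25)
        R={r:round(float(fit(C[n],*best[0],87-(0 if n=="top" else 0),r,1,1,2)[1]),1) for r in(26.5,30,33.5)}
        m=fit(C[n],*best[0],2,45,24)
        print(k,n,best,'mat',m,R)
u,v=341,233;a=cv2.resize(C["top"]["img"][v-30:v+30,u-35:u+35],(400*7//6*6//6,400),interpolation=cv2.INTER_CUBIC)
b=cv2.resize(C["scene"]["img"][200:285,255:335],(376,400),interpolation=cv2.INTER_CUBIC)
im=cv2.convertScaleAbs(np.hstack([a[:, :],b]),alpha=1.7);print(a.shape,im.shape)
cv2.imwrite("pics/g.png",cv2.resize(im,(800,int(im.shape[0]*800/im.shape[1]))))
E
```

```text
A top (array([546., 225.]), np.float32(32.600216)) mat (array([551.8, 227.6]), np.float32(37.651127)) {26.5: 11.9, 30: 9.8, 33.5: -1.1}
A scene (array([541.4, 226.4]), np.float32(28.667774)) mat (array([546.2, 227.6]), np.float32(34.21977)) {26.5: 22.5, 30: 9.9, 33.5: 5.2}
B top (array([367.8, 221.4]), np.float32(36.35652)) mat (array([374.8, 220.4]), np.float32(34.50816)) {26.5: 36.3, 30: 7.7, 33.5: 5.5}
B scene (array([361.6, 222.6]), np.float32(25.954222)) mat (array([370.4, 224. ]), np.float32(34.45919)) {26.5: 23.1, 30: 14.8, 33.5: 8.6}
C top (array([ 555. , -246.6]), np.float32(31.474892)) mat (array([ 562.4, -251.6]), np.float32(36.86137)) {26.5: 17.4, 30: 5.0, 33.5: -3.3}
C scene (array([ 549.6, -247.4]), np.float32(22.886295)) mat (array([ 558.6, -251.4]), np.float32(33.965008)) {26.5: 20.9, 30: 11.1, 33.5: 6.8}
H top (array([746.8,   8.2]), np.float32(8.645725)) mat (array([759.4, -13.8]), np.float32(40.0)) {26.5: 9.8, 30: 11.1, 33.5: 7.3}
H scene (array([750. ,  -7.6]), np.float32(25.82626)) mat (array([756.4, -15.6]), np.float32(28.623882)) {26.5: 23.8, 30: 20.7, 33.5: 8.3}
(400, 466, 3) (400, 842, 3)
```

View pics/g.png

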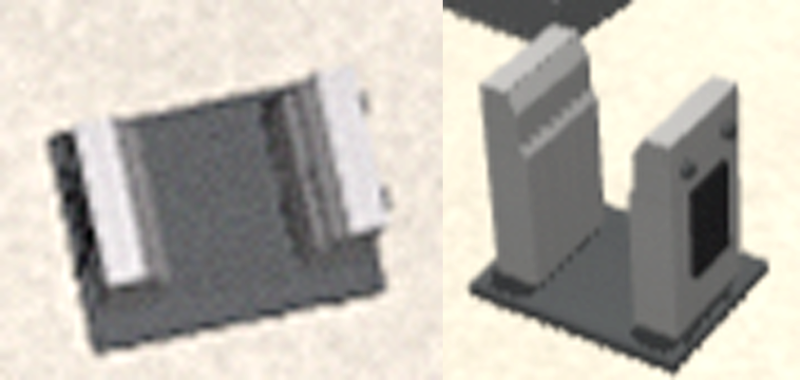

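```bash
cat >> h.py <<'E'
from scipy.spatial.transform import Rotation as Rot
def to(x,y,z,ang=None):
    "shift (cm, tool axes) and turn to bring TCP to x,y,z, closing axis at ang mod pi"
    s=sensors.state();R=Rot.from_quat(s["orientation"]).as_matrix()
    sh=R.T@(np.array([x,y,z])-s["eef_pos"])/10
    a=np.arctan2(R[1,1],R[0,1]);t=0 if ang is None else -((ang-a+np.pi/2)%np.pi-np.pi/2)
    print("t",round(s["t"],2),"eef",s["eef_pos"],"ang",round(a,3),"shift",sh,"turn",round(t,3),"F",s["contact_force"],"open",round(s["opening"],2),"grip",round(s["grip_force"],1),"j",s["joint_pos"])
E
python3 - <<'E'
from h import *
c=viewer.read_camera("top");s=viewer.read_camera("scene")
def tp(x,y):return 306+x/6.325,203+y/6.33
def sp(x,y):return 255+(x-442.8)/4.465,200+y/4.47
L=[ray(c,*tp(*p),119) for p in((112,120),(148,280),(315,75),(348,238))]
S=[ray(s,*sp(*p),119) for p in((575,40),(510,95),(712,78),(640,140))]
for Q in(L,S):
    Q=np.array(Q);m=Q.mean(0);d=(Q[0]+Q[1]-Q[2]-Q[3])/2
    print(m,"gap",np.linalg.norm(d),"x-axis ang by gap",np.arctan2(-d[0],d[1]),"edges",[np.arctan2(*(Q[i]-Q[i+1])[[1,0]]) for i in(0,2)])
B=[ray(c,*tp(*p),8) for p in((50,135),(98,352),(385,290))];print("base",(B[0]+B[2])/2, np.arctan2(*(B[0]-B[1])[[1,0]]),np.linalg.norm(B[0]-B[1]),np.linalg.norm(B[2]-B[1]))
for nm,p in dict(tray=(442,309)).items():print(nm,ray(c,*p,20))
to(543.7,225.7,130,0.22+np.pi/2)
E
```

```text
[576.55   4.11 119.  ] gap 74.7994018738297 x-axis ang by gap 0.2304879241097717 edges [np.float64(0.23334345504964407), np.float64(0.20361682553387983)]
[577.65   9.67 119.  ] gap 72.76747049014656 x-axis ang by gap -2.8915900418438225 edges [np.float64(-2.905542116385657), np.float64(-2.9495038624866297)]
base [578.19   3.56   8.  ] 0.23229839532138286 88.77092987748539 116.55812451681729
tray [ 401.74 -246.85   20.  ]
t 0.4 eef [258.28 623.56 222.4 ] ang 1.178 shift [-41.6  -25.83   9.24] turn -0.613 F [-0.13  0.52 -0.21] open 86.81 grip 0.0 j [-1.21  0.47 -0.05  1.53  0.02  1.14 -0.08]
```

servo_tool:
  commands:
    - [[-41.6,-25.8,4.2],-0.61,-1]
    - [[-41.6,-25.8,4.2],-0.61,-1]
    - [[-41.6,-25.8,4.2],-0.61,-1]
    - [[-41.6,-25.8,4.2],-0.61,-1]
    - [[-41.6,-25.8,4.2],-0.61,-1]
    - [[-41.6,-25.8,4.2],-0.61,-1]
    - [[-41.6,-25.8,4.2],-0.61,-1]
    - [[-41.6,-25.8,4.2],-0.61,-1]
    - [[-41.6,-25.8,4.2],-0.61,-1]
    - [[-41.6,-25.8,4.2],-0.61,-1]
    - [[-41.6,-25.8,4.2],-0.61,-1]
    - [[-41.6,-25.8,4.2],-0.61,-1]
  squeeze: 5

```text
t: 1.9
eef_pos: [543.2, 227.5, 180.7]
orientation: [-0.11, 0.994, 0.0, 0.0]
contact_force: [0.2, 0.5, 0.3]
opening: 87.0
grip_force: 0.0
```

```bash
python3 -c "
from h import *
to(543.7,225.7,62,0.228+np.pi/2)"
```

```text
t 1.9 eef [543.22 227.48 180.68] ang 1.791 shift [-0.01 -0.19 11.87] turn -0.008 F [0.24 0.54 0.28] open 86.98 grip 0.0 j [-0.44  0.37 -0.03  1.79  0.01  0.98  1.31]
```

servo_tool:
  commands:
    - [[0,-0.2,6],0,-1]
    - [[0,-0.2,11],0,-1]
    - [[0,-0.2,11.8],0,-1]
    - [[0,-0.2,11.8],0,-1]
    - [[0,-0.2,11.8],0,0.5]
    - [[0,-0.2,11.8],0,0.5]
    - [[0,-0.2,11.8],0,0.5]
    - [[0,-0.2,11.8],0,0.5]
    - [[0,-0.2,11.8],0,0.5]
    - [[0,-0.2,11.8],0,0.5]
    - [[0,-0.2,11.8],0,0.5]
  squeeze: 4

```text
t: 3.28
eef_pos: [544.7, 224.6, 63.0]
orientation: [-0.108, 0.994, 0.0, 0.001]
contact_force: [-0.8, 1.0, 4.8]
opening: 60.5
grip_force: 4.0
```

```bash
python3 -c "
from h import *
to(543.7,225.7,60,0.228)"
```

```text
t 3.27 eef [544.73 224.61  63.05] ang 1.788 shift [0.08 0.13 0.3 ] turn 1.56 F [-0.79  0.97  4.81] open 60.49 grip 4.0 j [-0.44  0.51 -0.03  1.88  0.02  0.74  1.31]
```

servo_tool:
  commands:
    - [[0,0,0],0,-1]
    - [[0,0,0],0,-1]
    - [[0,0,0],0,-1]
    - [[0,0,0],1.56,-1]
    - [[0,0,0],1.56,-1]
    - [[0,0,0],1.56,-1]
    - [[0,0,0],1.56,-1]
    - [[0,0,0],1.56,-1]
    - [[0,0,0],1.56,-1]
    - [[0,0,0],1.56,-1]
    - [[0,0,0],1.56,-1]
    - [[0,0,0],1.56,-1]

```text
t: 4.78
eef_pos: [544.1, 224.1, 62.3]
orientation: [0.623, 0.782, -0.0, 0.0]
contact_force: [-0.8, 0.9, 0.8]
opening: 87.0
grip_force: 0.0
```

servo_tool:
  commands:
    - [[0,0,0],0,-1]
    - [[0,0,0],0,0.6]
    - [[0,0,0],0,0.6]
    - [[0,0,0],0,0.6]
    - [[0,0,0],0,0.6]
    - [[0,0,0],0,0.6]
    - [[0,0,0],0,0.6]
  squeeze: 20

```text
t: 5.65
eef_pos: [544.5, 224.1, 62.6]
orientation: [0.622, 0.783, 0.0, 0.0]
contact_force: [0.4, -0.4, -0.4]
opening: 59.9
grip_force: 20.0
```

```bash
python3 - <<'E'
from h import *
to(577,5,180,0.228)
E
```

```text
t 5.65 eef [544.5  224.15  62.61] ang 0.228 shift [-22.08  -1.78 -11.74] turn -0.0 F [ 0.45 -0.42 -0.36] open 59.88 grip 20.0 j [-0.74  0.53  0.38  1.9  -0.28  0.75  0.02]
```

servo_tool:
  commands:
    - [[0,0,-3],0,0.6]
    - [[0,0,-8],0,0.6]
    - [[0,0,-13.5],0,0.6]
    - [[-5,-0.4,-13.8],0,0.6]
    - [[-11,-1,-13.8],0,0.6]
    - [[-17,-1.4,-13.8],0,0.6]
    - [[-22.1,-1.8,-13.8],0,0.6]
    - [[-22.1,-1.8,-13.8],0,0.6]
    - [[-22.1,-1.8,-13.8],0,0.6]
    - [[-22.1,-1.8,-13.8],0,0.6]

```text
t: 6.9
eef_pos: [576.5, 6.8, 200.1]
orientation: [0.621, 0.784, 0.0, -0.001]
contact_force: [0.1, 0.9, -1.2]
opening: 59.9
grip_force: 20.0
```

```bash
python3 - <<'E'
from h import *
to(577,5,190,0.228)
s=viewer.read_camera("scene");c=viewer.read_camera("top")
a=cv2.resize(s["img"][120:300,220:370],(500,600),interpolation=cv2.INTER_CUBIC)
b=cv2.resize(c["img"][190:280,300:375],(300,360),interpolation=cv2.INTER_CUBIC)
im=np.zeros((600,800,3),np.uint8);im[:,:500]=a;im[:360,500:]=b
cv2.imwrite("pics/over.png",cv2.convertScaleAbs(im,alpha=1.6))
E
```

```text
t 6.9 eef [576.46   6.76 200.1 ] ang 0.231 shift [-0.19  0.01  1.01] turn 0.003 F [ 0.09  0.93 -1.23] open 59.88 grip 20.0 j [-0.48  0.35  0.51  1.82 -0.2   1.02  0.34]
```

View pics/over.png

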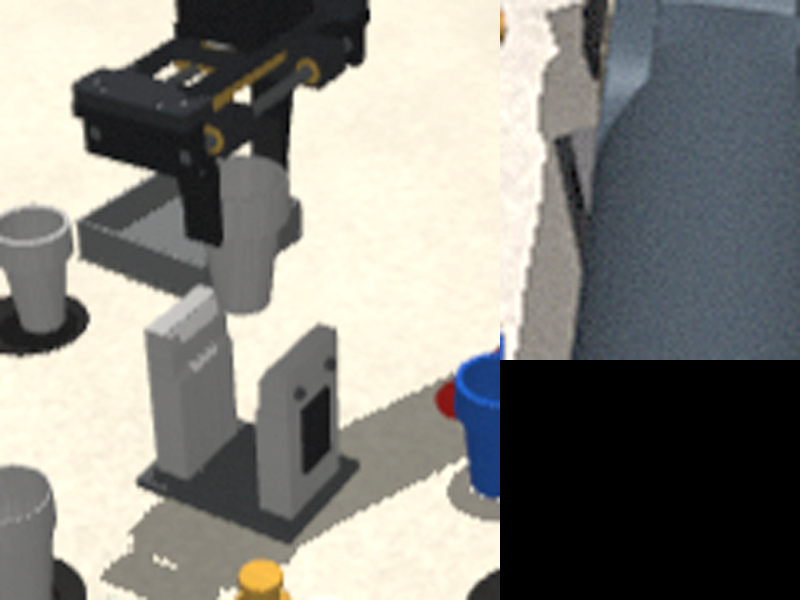

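```bash
python3 - <<'E'
from h import *
from scipy.optimize import least_squares
s=viewer.read_camera("scene")
u=np.array([np.cos(.23),np.sin(.23)]);w=np.array([-u[1],u[0]]);g=np.array([577,5.])
for n,a,b in(("Lin+",30,-38),("Lin-",-30,-38),("Rin+",30,38),("Rin-",-30,38)):
    for nm,z in(("top",119),):
        p=proj(s,[*(g+a*u+b*w),z]);print(n,"zoom g.png",442.8+(p[0]-255)*4.465,(p[1]-200)*4.47)
for n,a,b in(("a",45,60),("b",45,-60),("c",-45,60)):
    p=proj(s,[*(g+a*u+b*w),8]);print("base",n,442.8+(p[0]-255)*4.465,(p[1]-200)*4.47)
P=np.array([proj(s,[576.46+16.5*np.cos(t),6.76+16.5*np.sin(t),139.5]) for t in np.linspace(0,6.28,60)])
P=(P-[220,120])*3.333;print("foot over.png x",P[:,0].min(),P[:,0].max(),"ymax",P[:,1].max())
# sharp numbers for foot: row profile
im=cv2.cvtColor(s["img"],6)
for v in(208,210,212,213,214,215):print(v,im[v,275:308])
E
```

```text
Lin+ zoom g.png 498.2891379726861 91.93871955216785
Lin- zoom g.png 571.2006572624841 31.518111678843837
Rin+ zoom g.png 637.3486323131316 138.504673899217
Rin- zoom g.png 706.5502796884349 74.15206945378846
base a 668.798113460544 362.41491342148754
base b 461.0509436940179 282.6963326652027
base c 764.1580507847403 258.3279817557975
foot over.png x 210.3339089217739 264.20293715945985 ymax 316.05538182417604
208 [ 69 103 121 123 122 121 122 116  98  76  67  68  69  70  72  74  74  71
  73  73  72  71  68  67  65  62 140 155 157 159 158 158 156]
210 [123 123 123 123 123 111 105  97  96  84  69  68  69  71  73  74  73  72
  73  72  72  71  69  66  65  74 149 155 156 157 157 156 157]
212 [123 123 120 104 100  98  97  96  96  96  77  68  69  70  72  73  72  72
  72  71  72  70  68  89 126 143 157 158 158 157 158 158 156]
213 [123 118 109  89  96  97  96  96  96  94  79  68  79  82  84  75  73  72
  72  73  83  93  91 132 154 157 158 158 158 157 159 159 157]
214 [118  97  97  97  97  96  96  95  85  82  74  67  76 126 131 127 110 107
 121 124 129 135 134 153 157 157 159 158 157 158 159 158 156]
215 [106  89  95  96  97  96  96  96  79  68  66  66  65 149 156 157 148 144
 153 155 154 155 155 156 156 156 157 156 156 156 157 157 156]
```

servo_tool:
  commands:
    - [[-0.25,0,2],0,0.6]
    - [[-0.25,0,5],0,0.6]
    - [[-0.25,0,7.5],0,0.6]
    - [[-0.25,0,8.6],0,0.6]
    - [[-0.25,0,8.6],0,0.6]
    - [[-0.25,0,8.6],0,0.6]

```text
t: 7.8
eef_pos: [578.2, 2.4, 115.5]
orientation: [0.622, 0.783, 0.001, 0.001]
contact_force: [-0.7, -0.8, -1.0]
opening: 59.6
grip_force: 20.0
```

```bash
python3 - <<'E'
from h import *
to(576.5,4,111,0.228)
s=viewer.read_camera("scene")
cv2.imwrite("pics/lead.png",cv2.convertScaleAbs(cv2.resize(s["img"][155:290,235:355],(533,600),interpolation=cv2.INTER_CUBIC),alpha=1.7))
E
```

```text
t 7.8 eef [578.18   2.4  115.53] ang 0.228 shift [ 0.19 -0.13  0.45] turn 0.0 F [-0.74 -0.79 -1.03] open 59.59 grip 20.0 j [-0.44  0.46  0.48  1.9  -0.27  0.85  0.41]
```

View pics/lead.png

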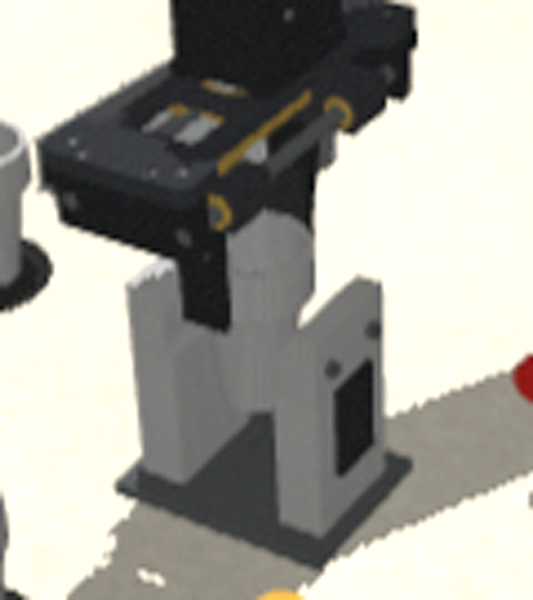

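Cup A is between the jaws with its collar in the lead-in and not touching. I'll nudge it sideways and lower it slowly.

servo_tool:
  commands:
    - [[0.12,0,0.3],0,0.6]
    - [[0.12,0,0.6],0,0.6]
    - [[0.12,0,0.8],0,0.6]
    - [[0.12,0,0.8],0,0.6]

```text
t: 8.35
eef_pos: [576.9, 3.4, 106.3]
orientation: [0.622, 0.783, -0.0, -0.0]
contact_force: [1.2, -0.8, -2.3]
opening: 60.2
grip_force: 20.0
```

servo_tool:
  commands:
    - [[0,0,0.2],0,0.6]
    - [[0,0,0.4],0,0.6]
    - [[0,0,0.4],0,0.6]

```text
t: 8.72
eef_pos: [576.9, 3.5, 102.3]
orientation: [0.622, 0.783, -0.0, -0.0]
contact_force: [-0.9, -0.0, -2.2]
opening: 59.6
grip_force: 20.0
```

servo_tool:
  commands:
    - [[0,0,0.5],0,0.6]
    - [[0,0,0.9],0,0.6]
    - [[0,0,1.1],0,0.6]
    - [[0,0,1.1],0,0.6]

```text
t: 9.22
eef_pos: [576.9, 3.5, 91.3]
orientation: [0.622, 0.783, -0.0, -0.0]
contact_force: [-0.0, 0.3, -2.2]
opening: 59.6
grip_force: 20.0
```

servo_tool:
  commands:
    - [[0,0,0.15],0,0.6]
    - [[0,0,0.35],0,0.6]
    - [[0,0,0.5],0,0.6]
    - [[0,0,0.5],0,0.6]

```text
t: 9.72
eef_pos: [577.2, 3.7, 86.8]
orientation: [0.622, 0.783, 0.0, -0.0]
contact_force: [-0.5, 0.6, 1.6]
opening: 60.1
grip_force: 20.0
```

The cup met resistance at underside ≈ 27 mm, so it stops at the no-go step and is good. I'll release it to settle, then regrip.

servo_tool:
  commands:
    - [[0,0,0],0,0]
    - [[0,0,0],0,0]
    - [[0,0,0],0,0]
    - [[0,0,0],0,0]
    - [[0,0,0],0,0.6]
    - [[0,0,0],0,0.6]
    - [[0,0,0],0,0.6]
    - [[0,0,0],0,0.6]
    - [[0,0,0],0,0.6]

```text
t: 10.85
eef_pos: [577.2, 3.6, 86.6]
orientation: [0.622, 0.783, 0.0, 0.0]
contact_force: [-1.2, 1.9, 4.2]
opening: 59.7
grip_force: 20.0
```

```bash
python3 - <<'E'
from h import *
to(552,-247,200,0.228)
c=viewer.read_camera("top");s=viewer.read_camera("scene")
for n,q in(("top",c),("scene",s)):print(n,fit(q,553,-247,87,25),fit(q,553,-247,87,30,4,1))
E
```

```text
t 10.85 eef [577.18   3.65  86.64] ang 0.228 shift [-23.84  -8.12 -11.34] turn 0.0 F [-1.22  1.94  4.18] open 59.75 grip 20.0 j [-0.42  0.49  0.46  1.92 -0.3   0.79  0.43]
top (array([ 555.4, -247. ]), np.float32(31.737837)) (array([ 547.6, -244.6]), np.float32(13.574957))
scene (array([ 549.6, -247.4]), np.float32(24.36159)) (array([ 556. , -239.8]), np.float32(15.426074))
```

servo_tool:
  commands:
    - [[0,0,-3],0,0.6]
    - [[0,0,-8],0,0.6]
    - [[0,0,-12.2],0,0.6]
    - [[-4,-1.4,-12.2],0,0.6]
    - [[-9,-3.1,-12.2],0,0.6]
    - [[-14,-4.8,-12.2],0,0.6]
    - [[-19,-6.5,-12.2],0,0.6]
    - [[-23.8,-8,-12.2],0,0.6]
    - [[-23.8,-8,-12.2],0,0.6]
    - [[-23.8,-8,-12.2],0,0.6]
    - [[-23.8,-8,-12.2],0,0.6]

```text
t: 12.32
eef_pos: [553.2, -244.7, 207.9]
orientation: [0.621, 0.784, 0.0, -0.001]
contact_force: [-0.2, 0.8, -2.1]
opening: 59.8
grip_force: 20.0
```

```bash
python3 - <<'E'
from h import *
to(554,-247,150)
E
```

```text
t 12.32 eef [ 553.21 -244.75  207.86] ang 0.231 shift [-0.24  0.03  5.79] turn 0 F [-0.17  0.84 -2.14] open 59.82 grip 20.0 j [-0.09  0.41  0.59  1.75 -0.25  1.06  0.81]
```

servo_tool:
  commands:
    - [[-0.05,0,3],0,0.6]
    - [[-0.05,0,6],0,0.6]
    - [[-0.05,0,6],0,0.6]
    - [[-0.05,0,6],0,0.6]

```text
t: 12.82
eef_pos: [553.9, -246.7, 149.5]
orientation: [0.622, 0.783, 0.0, 0.001]
contact_force: [-0.5, -0.6, -0.7]
opening: 59.7
grip_force: 20.0
```

```bash
python3 - <<'E'
from h import *
to(554,-247,110)
E
```

```text
t 12.82 eef [ 553.92 -246.65  149.51] ang 0.229 shift [-0.03 -0.01  3.95] turn 0 F [-0.54 -0.57 -0.74] open 59.68 grip 20.0 j [-0.06  0.47  0.56  1.81 -0.3   0.95  0.85]
```

servo_tool:
  commands:
    - [[0,0,2],0,0.6]
    - [[0,0,4],0,0.6]
    - [[0,0,4.6],0,0.6]
    - [[0,0,4.6],0,0.6]

```text
t: 13.32
eef_pos: [553.0, -246.9, 102.4]
orientation: [0.622, 0.783, -0.0, -0.0]
contact_force: [0.4, -0.1, -0.6]
opening: 60.0
grip_force: 20.0
```

servo_tool:
  commands:
    - [[0,0,0.5],0,0.6]
    - [[0,0,0.9],0,0.6]
    - [[0,0,1.1],0,0.6]
    - [[0,0,1.1],0,0.6]

```text
t: 13.82
eef_pos: [552.9, -246.9, 91.4]
orientation: [0.622, 0.783, -0.0, -0.0]
contact_force: [-0.3, 0.1, -1.8]
opening: 59.6
grip_force: 20.0
```

servo_tool:
  commands:
    - [[0,0,0.2],0,0.6]
    - [[0,0,0.4],0,0.6]
    - [[0,0,0.4],0,0.6]
    - [[0,0,0.4],0,0.6]

```text
t: 14.32
eef_pos: [553.1, -247.0, 87.7]
orientation: [0.622, 0.783, 0.0, 0.0]
contact_force: [-1.0, -0.3, 1.6]
opening: 59.6
grip_force: 20.0
```

servo_tool:
  commands:
    - [[0,0,0],0,-1]
    - [[0,0,0],0,-1]
    - [[0,0,0],0,-1]
    - [[0,0,0],0,-1]
    - [[0,0,-3],0,-1]
    - [[0,0,-8],0,-1]
    - [[0,0,-12],0,-1]
    - [[6,1,-12],0,-1]
    - [[12,2,-12],0,-1]
    - [[18,3,-12],0,-1]
    - [[18,3,-12],0,-1]

```text
t: 15.7
eef_pos: [541.6, -58.3, 207.2]
orientation: [0.618, 0.786, 0.001, -0.001]
contact_force: [0.2, -1.0, 0.0]
opening: 87.0
grip_force: 0.0
```

```bash
python3 - <<'E'
from h import *
to(365,222,130,0.228+np.pi/2)
c=viewer.read_camera("top");s=viewer.read_camera("scene")
for n,q in(("top",c),("scene",s)):
  print(n,"stack z112",fit(q,553,-247,112,25)); print("B",fit(q,366,222,87,25))
a=cv2.resize(s["img"][160:230,190:270],(400,350),interpolation=cv2.INTER_CUBIC)
b=cv2.resize(c["img"][210:280,405:485],(400,350),interpolation=cv2.INTER_CUBIC)
cv2.imwrite("pics/nest.png",cv2.convertScaleAbs(np.hstack([a,b]),alpha=1.6))
E
```

```text
t 15.7 eef [541.57 -58.33 207.17] ang 0.238 shift [ 31.39 -10.54   7.82] turn -1.56 F [ 0.23 -1.    0.05] open 86.97 grip 0.0 j [-0.42  0.29  0.56  1.89 -0.19  1.01  0.46]
top stack z112 (array([ 554., -247.]), np.float32(32.479534))
B (array([368. , 221.4]), np.float32(36.701736))
scene stack z112 (array([ 549. , -247.6]), np.float32(22.8194))
B (array([361.6, 222.6]), np.float32(26.525618))
```

View pics/nest.png

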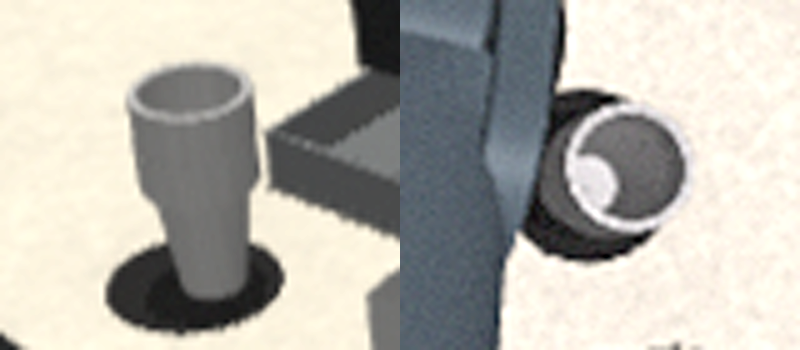

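Cup A is nested upright in the stack cup, with its rim at (655,165) in the right crop. On to cup B.

```bash
python3 - <<'E'
from h import *
to(367,221.3,190,0.228)
E
```

```text
t 15.8 eef [541.57 -64.51 207.62] ang 0.23 shift [ 31.8  -10.5    1.75] turn 0.002 F [-0.23  0.05  0.14] open 87.17 grip 0.0 j [-0.41  0.3   0.56  1.89 -0.18  1.01  0.46]
```

servo_tool:
  commands:
    - [[5,-1.6,0],0,-1]
    - [[10,-3.3,0],0,-1]
    - [[15,-5,0],0,-1]
    - [[20,-6.6,0],0,-1]
    - [[25,-8.3,0.5],0,-1]
    - [[30,-10,1],0,-1]
    - [[31.8,-10.5,1.7],0,-1]
    - [[31.8,-10.5,1.7],0,-1]
    - [[31.8,-10.5,1.7],0,-1]
    - [[31.8,-10.5,1.7],0,-1]

```text
t: 17.05
eef_pos: [368.5, 219.8, 190.8]
orientation: [0.623, 0.782, 0.0, 0.0]
contact_force: [-1.1, -0.3, 0.5]
opening: 86.8
grip_force: 0.0
```

```bash
python3 - <<'E'
from h import *
to(367,221.3,62.5,0.228)
E
```

```text
t 17.05 eef [368.53 219.85 190.82] ang 0.224 shift [ 0.18 -0.12 12.83] turn -0.004 F [-1.1  -0.33  0.5 ] open 86.76 grip 0.0 j [-0.95  0.09  0.34  2.14 -0.04  0.92 -0.37]
```

servo_tool:
  commands:
    - [[0.1,-0.1,4],0,-1]
    - [[0.1,-0.1,8],0,-1]
    - [[0.1,-0.1,11],0,-1]
    - [[0.1,-0.1,12.8],0,-1]
    - [[0.1,-0.1,12.8],0,-1]
    - [[0.1,-0.1,12.8],0,-1]

```text
t: 17.8
eef_pos: [367.1, 221.9, 63.2]
orientation: [0.623, 0.783, 0.001, 0.0]
contact_force: [0.3, 0.6, 0.0]
opening: 86.8
grip_force: 0.0
```

servo_tool:
  commands:
    - [[0,0,0],0,0.6]
    - [[0,0,0],0,0.6]
    - [[0,0,0],0,0.6]
    - [[0,0,0],0,0.6]
    - [[0,0,0],0,0.6]

```text
t: 18.42
eef_pos: [366.2, 222.1, 62.9]
orientation: [0.622, 0.783, 0.0, -0.0]
contact_force: [-1.4, 0.7, 5.7]
opening: 66.6
grip_force: 19.9
```

```bash
python3 - <<'E'
from h import *
to(577.2,3.65,205,0.228)
E
```

```text
t 18.43 eef [366.19 222.15  62.87] ang 0.228 shift [-26.05  15.61 -14.22] turn 0.0 F [-1.4   0.74  5.68] open 66.55 grip 19.9 j [-0.9   0.31  0.3   2.26 -0.17  0.59 -0.24]
```

The collar is 67 mm (opening 66.6), so the cup is oversize. It still has to be tried in the gauge.

servo_tool:
  commands:
    - [[0,0,-4],0,0.6]
    - [[0,0,-9],0,0.6]
    - [[0,0,-14.2],0,0.6]
    - [[-4.3,2.6,-14.2],0,0.6]
    - [[-8.6,5.2,-14.2],0,0.6]
    - [[-13,7.8,-14.2],0,0.6]
    - [[-17.3,10.4,-14.2],0,0.6]
    - [[-21.6,13,-14.2],0,0.6]
    - [[-26,15.6,-14.2],0,0.6]
    - [[-26,15.6,-14.2],0,0.6]
    - [[-26,15.6,-14.2],0,0.6]
    - [[-26,15.6,-14.2],0,0.6]

```text
t: 19.92
eef_pos: [576.1, 5.5, 204.1]
orientation: [0.621, 0.784, 0.0, -0.001]
contact_force: [0.0, 0.2, -1.8]
opening: 66.8
grip_force: 20.0
```

```bash
python3 - <<'E'
from h import *
to(577.2,3.65,122,0.228)
E
```

```text
t 19.93 eef [576.06   5.49 204.14] ang 0.23 shift [-0.21  0.08  8.21] turn 0.002 F [ 0.02  0.17 -1.79] open 66.77 grip 20.0 j [-0.51  0.35  0.55  1.82 -0.21  1.03  0.36]
```

servo_tool:
  commands:
    - [[0,0,3],0,0.6]
    - [[0,0,6],0,0.6]
    - [[0,0,8.2],0,0.6]
    - [[0,0,8.2],0,0.6]
    - [[0,0,8.2],0,0.6]

```text
t: 20.55
eef_pos: [577.4, 4.6, 123.5]
orientation: [0.622, 0.783, 0.001, 0.0]
contact_force: [0.2, -0.3, -0.9]
opening: 67.3
grip_force: 20.0
```

```bash
python3 - <<'E'
from h import *
to(577.2,3.65,114,0.228)
E
```

```text
t 20.55 eef [577.42   4.56 123.52] ang 0.229 shift [-0.08 -0.04  0.95] turn 0.001 F [ 0.24 -0.3  -0.93] open 67.31 grip 20.0 j [-0.47  0.45  0.51  1.9  -0.28  0.87  0.41]
```

servo_tool:
  commands:
    - [[-0.05,0,0.4],0,0.6]
    - [[-0.05,0,0.8],0,0.6]
    - [[-0.05,0,0.9],0,0.6]
    - [[-0.05,0,0.9],0,0.6]

```text
t: 21.05
eef_pos: [577.0, 3.6, 113.5]
orientation: [0.622, 0.783, 0.0, -0.0]
contact_force: [-0.6, -0.5, -1.9]
opening: 66.7
grip_force: 20.0
```

servo_tool:
  commands:
    - [[0,0,0.15],0,0.6]
    - [[0,0,0.3],0,0.6]
    - [[0,0,0.3],0,0.6]

```text
t: 21.42
eef_pos: [577.4, 4.3, 111.0]
orientation: [0.622, 0.783, 0.001, -0.0]
contact_force: [-2.0, 3.0, 4.2]
opening: 66.9
grip_force: 20.0
```

The cup stops at the mouth (underside ≈ 51 mm), so it is confirmed oversize. I'll release it to settle and regrip.

servo_tool:
  commands:
    - [[0,0,0],0,0]
    - [[0,0,0],0,-0.2]
    - [[0,0,0],0,-0.2]
    - [[0,0,0],0,-0.2]
    - [[0,0,0],0,-0.2]
    - [[0,0,0],0,0.6]
    - [[0,0,0],0,0.6]
    - [[0,0,0],0,0.6]
    - [[0,0,0],0,0.6]
    - [[0,0,0],0,0.6]

```text
t: 22.68
eef_pos: [577.4, 4.3, 111.0]
orientation: [0.622, 0.783, 0.001, -0.0]
contact_force: [-2.2, 4.0, 5.3]
opening: 66.9
grip_force: 20.0
```

```bash
python3 - <<'E'
from h import *
c=viewer.read_camera("top")
# tray corners at rim z=35 from top0 picture
for p in((411,283),(466,279),(474,333),(417,339)):print(ray(c,*p,35)[:2])
to(400,-247,190,0.228)
E
```

```text
[ 463.51 -168.38]
[ 475.3 -302.9]
[ 346.01 -319.2 ]
[ 329.89 -181.64]
t 22.73 eef [577.41   4.28 110.97] ang 0.229 shift [-20.45 -22.97  -7.95] turn 0.001 F [-1.5   2.91  5.6 ] open 66.62 grip 20.0 j [-0.46  0.47  0.5   1.9  -0.3   0.84  0.43]
```

servo_tool:
  commands:
    - [[0,0,-3],0,0.6]
    - [[0,0,-6],0,0.6]
    - [[0,0,-8.5],0,0.6]
    - [[-3.4,-3.8,-8.5],0,0.6]
    - [[-6.8,-7.4,-8.5],0,0.6]
    - [[-10.2,-11.2,-8.5],0,0.6]
    - [[-13.6,-15,-8.5],0,0.6]
    - [[-17,-18.8,-8.5],0,0.6]
    - [[-20.3,-22.4,-8.5],0,0.6]
    - [[-20.3,-22.4,-8.5],0,0.6]
    - [[-20.3,-22.4,-8.5],0,0.6]
    - [[-20.3,-22.4,-8.5],0,0.6]

```text
t: 24.22
eef_pos: [405.3, -244.0, 195.2]
orientation: [0.621, 0.784, -0.0, -0.0]
contact_force: [-0.4, -0.2, -1.4]
opening: 66.6
grip_force: 20.0
```

```bash
python3 - <<'E'
from h import *
to(404,-243,68,0.228)
E
```

```text
t 24.23 eef [ 405.33 -243.99  195.17] ang 0.23 shift [ 0.13 -0.1  12.72] turn 0.002 F [-0.36 -0.16 -1.39] open 66.62 grip 20.0 j [-0.15  0.19  0.7   2.06 -0.15  0.94  0.85]
```

servo_tool:
  commands:
    - [[0,0,4],0,0.6]
    - [[0,0,8],0,0.6]
    - [[0,0,11.5],0,0.6]
    - [[0,0,12.6],0,0.6]
    - [[0,0,12.6],0,0.6]
    - [[0,0,12.6],0,0.6]

```text
t: 24.98
eef_pos: [405.9, -245.3, 70.7]
orientation: [0.622, 0.783, 0.0, 0.001]
contact_force: [0.2, 0.2, -0.5]
opening: 66.9
grip_force: 20.0
```

servo_tool:
  commands:
    - [[0,0,0.15],0,0.6]
    - [[0,0,0.3],0,0.6]
    - [[0,0,0.4],0,0.6]
    - [[0,0,0.4],0,0.6]

```text
t: 25.48
eef_pos: [404.7, -244.9, 65.5]
orientation: [0.622, 0.783, 0.0, -0.0]
contact_force: [0.4, -0.5, -0.9]
opening: 67.0
grip_force: 20.0
```

servo_tool:
  commands:
    - [[0,0,0.1],0,0.6]
    - [[0,0,0.2],0,0.6]
    - [[0,0,0.2],0,0.6]

```text
t: 25.85
eef_pos: [404.9, -245.7, 64.8]
orientation: [0.622, 0.783, 0.0, 0.0]
contact_force: [-2.8, 0.9, 12.8]
opening: 67.0
grip_force: 19.9
```

Contact with the tray floor. I'll release, retreat and check.

servo_tool:
  commands:
    - [[0,0,-0.1],0,0.3]
    - [[0,0,-0.1],0,-1]
    - [[0,0,-0.1],0,-1]
    - [[0,0,-0.1],0,-1]
    - [[0,0,-3],0,-1]
    - [[0,0,-8],0,-1]
    - [[0,0,-13],0,-1]
    - [[6,0,-13],0,-1]
    - [[12,0,-13],0,-1]
    - [[18,0,-13],0,-1]
    - [[22,0,-13],0,-1]
    - [[22,0,-13],0,-1]

```text
t: 27.35
eef_pos: [354.3, -28.3, 193.5]
orientation: [0.62, 0.785, 0.0, -0.0]
contact_force: [-0.6, -0.1, -0.3]
opening: 86.9
grip_force: 0.0
```

```bash
python3 - <<'E'
from h import *
to(404,-24,190,0.228)
s=viewer.read_camera("scene");c=viewer.read_camera("top")
print(fit(c,405,-245,89,25),fit(c,554,-247,112,25),fit(s,549,-247,112,25))
im=np.hstack([cv2.resize(c["img"][130:370,300:500],(400,480)),cv2.resize(s["img"][140:340,150:350],(400,400))[:,:]] if 0 else [cv2.resize(c["img"][130:370,300:500],(400,480)),cv2.resize(s["img"][120:360,150:350],(400,480))])
cv2.imwrite("pics/end.png",cv2.convertScaleAbs(im,alpha=1.6))
E
```

```text
t 27.35 eef [354.26 -28.3  193.45] ang 0.234 shift [-0.74  4.94  0.35] turn 0.006 F [-0.64 -0.12 -0.27] open 86.9 grip 0.0 j [-0.56 -0.07  0.51  2.28  0.04  0.92  0.16]
(array([ 404.6, -243.6]), np.float32(33.19222)) (array([ 554.4, -247. ]), np.float32(32.2931)) (array([ 549. , -247.6]), np.float32(22.176888))
```

View pics/end.png

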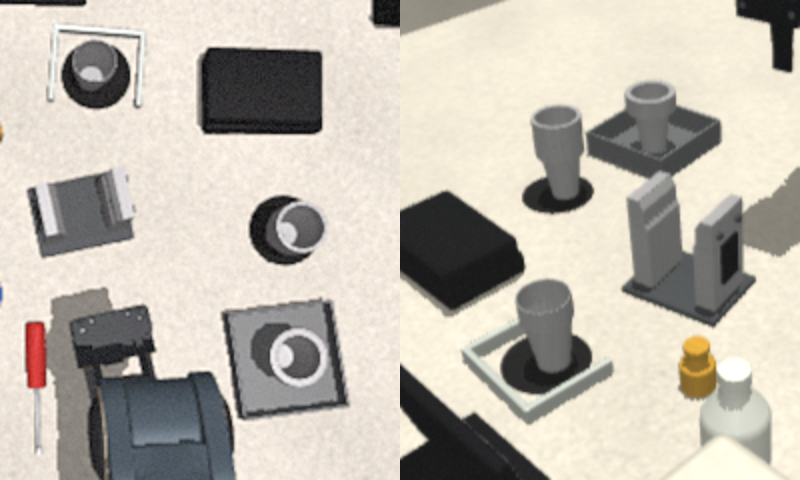

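The picture shows the bad cup upright in the tray (rim at (299,357)), the nested stack upright on its mat (rim at (300,226)), and the hold cup untouched.

```bash
python3 -c "
from workcell import bot
print(bot.hand_in())"
```

```text
the job is handed in; nothing more can be done
None
```

I handed the job in at about 27 s: the good cup stopped at the no-go step and is nested in the stack cup, the oversize cup stopped at the mouth and stands in the reject tray, and the hold cup was left alone; the hand-in gave no verdict.

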